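# Stack the spacer rings on the setting arbor and press them home

## Robot

A 6-joint arm with a two-finger parallel gripper is mounted at the origin on the work surface. World frame = base frame: x ahead of the robot, y to its left, z up, the work surface at z = 0. Lengths are in mm, angles in rad, forces in N, time in s.
With the tool pointing down it reaches from about 325 to 900 mm from the base axis. Payload 6.1 kg.
Tool frame: the origin (TCP) lies on the centre line of the jaws, within the pads' length; the fingertips stand r.finger_overhang ahead of it and the grasp point (between the pads) is the TCP (r.finger_overhang is the distance from the TCP to the fingertips, in mm); z points along the fingers, y is the line along which they close (so a half turn about z gives the same grasp; the last joint's range is limited). The gripper opens to 87 mm and grips with 3 to 60 N. Pads are 19 mm wide; open, the fingers measure 117 mm over their backs; the gripper's body (75 mm by 190 mm) begins 51 mm behind the grasp point.
Start: joints at [-1.294, 0.22, 1.526, -0, 1.395, -0.126], TCP at [244.99, -574.975, 241.538] pointing down, gripper open.
Joint ranges: [-2.98, 2.98], [-0.91, 2.08], [0.09, 2.57], [-1.24, 4.39], [0.2, 2.65], [-2.68, 2.68]. Speed limits (rad/s): [2.57, 2.57, 3.01, 3.14, 3.14, 3.14].

## Interface

Orientations are given as a unit quaternion [w, x, y, z].
In Python, from bench import r, cams gives the robot as it stands.
- The arm moves only by the tool drive_tool, never from a script. Its argument "targets" is one flat list of numbers, 7 for each row, row after row: the turn, a rotation vector about the tool's x, y, z in rad, then the shift along the tool's x, y, z in m, then the finger opening in m, from 0 to 0.087. A call has 1 to 5 rows; each row is the pose to reach, as a shift and turn from the pose commanded when the call began, along the tool's axes at that moment; what a row does not reach only later rows make up. A row lasts 1/10 s, in which the tool goes at most 50 mm and 8.59 degrees, less where a joint would pass 70% of its speed; a pose out of reach is approached as far as the arm can. A call with a gripper value outside its range is refused whole. The fingers move at their own pace and stop on an object; "squeeze" is the grip in N (left out, the last holds). Time passes only in rows, so rows that repeat a pose let the fingers close. It gives the time, the measured TCP pose, the force, the opening and the grip force at its end, in the units of the state.
- r.state(): the state, without advancing time (a new reading comes with each control period).
- cams.snapshot(name): name is "scene" or "top" or "wrist"; returns a dict with "frame" (480x640x3 uint8, red, green, blue), "camera_matrix" (3x3 intrinsics, pixels), "distortion" ([k1, k2, p1, p2, k3] as OpenCV has them; the pictures are not rectified), "world_from_camera" (4x4, takes a point from camera to world coordinates); the wrist camera has in their place "mount" (4x4, takes a point from camera to tool coordinates, whose origin is the TCP and whose axes are the flange's). Camera axes: x right, y up, looking along -z (the intrinsics and any distortion apply to the point x, -y, -z); pixel columns grow to the right and rows downward; lengths in mm; the calibration is good to about 2 mm. A picture is of the moment at which its call begins: read the wrist's pose just before it. There is no depth.
- r.sign_off(): hands the job in; it is judged then, once.
The state is a dict: "clock": time; "joints": joint angles; "joint_vel": joint speeds; "tau": joint torques, N m; "tool_pos": TCP position; "ee_rot": TCP orientation; "contact_force": force on the tool from outside, world axes, zero at the start; "moment": the same for the moment, N m; "grip_width": finger opening in mm; "grip_force": force on a finger pad.
Only numpy, scipy, OpenCV 4.12 (cv2) and the standard library are available. Lean on these libraries where they do the work, as an engineer would, in place of code of your own. Each camera call takes 0.05 s, during which the arm holds its last target. There are 200 camera calls.

## Task

Build up the spacer stack on the setting arbor for measuring: thread the steel ring onto the post first, then the brass ring, then the blue collar, lowering each until it rests on what is below rather than letting it fall down the post. The red seat disc on the post is stiff and stands a little way up: push it down with the rings until it stops hard on the plate, so that the whole stack ends fully home with no gaps. Let go of everything, and leave the other things on the bench where they are.

Things in the scene. Friction and masses are not known exactly. Their poses are not given: they have to be found in the camera images.
- arbor: Setting arbor fixed to the bench: dark steel plate 140 x 140 x 20 mm with an upright bright post at its centre. Origin: centre of the plate's underside, at bench height; z up along the post. Post diameter 20 mm, cylindrical to 80 mm above the bench, then a tapered tip to 92 mm
- plate_top (a point): Centre of the plate's upper face, on the post axis, 20 mm above the bench. Above it a red seat disc (diameter 60 mm, 8 mm thick) rides on the post, held by about 12 N of drag: it starts 8 to 16 mm above the plate (not reported: feel for it) and does not sink under the rings' weight; pushed down, it stops hard on the plate, its top then 28 mm above the bench
- post_tip (a point): top of the post's tapered tip, on the post axis, 92 mm above the bench
- steel_ring_mid (a point): centre of the plain bright steel ring (outside 56 mm, bore 24 mm, 12 mm high, about 190 g); z along its axis. It starts lying flat on the bench with this point 6 mm above the bench; either face may be up
- brass_ring_mid (a point): centre of the yellow brass ring (outside 48 mm, bore 24 mm, 12 mm high, about 140 g); z along its axis. It starts lying flat on the bench with this point 6 mm above the bench; either face may be up
- blue_collar_mid (a point): centre of the blue painted collar (outside 42 mm, bore 24 mm, 12 mm high, about 90 g); z along its axis. It starts lying flat on the bench with this point 6 mm above the bench; either face may be up
- steel_ring: the steel ring, same object as point steel_ring_mid; origin at the centre of its lower face, z up along its axis
- brass_ring: the brass ring, same object as point brass_ring_mid; origin at the centre of its lower face, z up along its axis
- blue_collar: the blue collar, same object as point blue_collar_mid; origin at the centre of its lower face, z up along its axis
- vee_block: Bystander: dark steel vee block 60 x 70 x 50 mm; origin at the centre of its underside
- phone: Bystander: white phone lying flat, 75 x 150 x 8 mm; origin at the centre of its underside
- caliper: Bystander: steel caliper with black body, 210 mm long, 12 mm thick, lying flat; origin at the centre of its underside
- ring_gauge: Bystander: green ring gauge, outside 60 mm, bore 32 mm, 18 mm high, not part of the stack; origin at the centre of its underside
- screwdriver: Bystander: screwdriver with a wooden handle, lying flat; origin at the centre of its underside
Mind the look-alikes: they are no part of the job. Of the things shaped like the steel_ring, the steel one is meant.

How it is judged:
By the outcome, as a careful person would: the job done as asked, in the order asked, and still so for the second after the job is handed in, with the robot touching nothing.
It also fails if it takes over 70 s, if anything falls off the work surface, if the arm or the gripper's body presses on something with over 40 N, if the wrist force passes 120 N, or if a joint passes its speed limit or range.

## Working session

There is one attempt and no reset: what is moved stays moved. The work goes in short steps, Python scripts to look and compute and a tool call to move; the robot and the scene stay as the last step left them, time stands still between calls to the robot, and variables do not carry over. Pictures are saved under pics/ and viewed, at most 10 in all, crops included, and the job is handed in when it is done.

Besides the shell and the picture viewer there is one more tool, called by a JSON object that holds its "op" and its "data", one argument or row to a line. drive_tool: Moves the arm, as the interface text tells. Its arguments: {"type":"object","properties":{"targets":{"type":"array","items":{"type":"number"}},"squeeze":{"type":"number"}},"required":["targets"]}

```bash
mkdir -p pics; ls; python3 - <<'E'
from bench import r,cams
import cv2
print(r.state(), r.finger_overhang)
for n in("scene","top"):
    s=cams.snapshot(n); cv2.imwrite(f"pics/{n}0.png",s["frame"][:,:,::-1]); print(n,s["camera_matrix"],s["distortion"],s["world_from_camera"])
E
```

```text
pics
{'clock': 0.0, 'joints': array([-1.29412206e+00,  2.21215217e-01,  1.52760349e+00,  1.23892211e-05,
        1.39465922e+00, -1.26091690e-01]), 'joint_vel': array([ 1.88584482e-04, -2.60168838e-04, -9.38416511e-04, -1.46266584e-03,
        8.84150390e-04, -9.02717194e-05]), 'tau': array([ 3.83883771e-04, -4.94625843e+01, -3.87364984e+01,  6.95893331e-02,
        5.71060844e-02, -1.54550398e-04]), 'tool_pos': array([ 244.8266335 , -574.43598217,  240.44799106]), 'ee_rot': array([-9.40421796e-04,  9.79790668e-01,  2.00023394e-01, -6.48246020e-05]), 'contact_force': array([-0.17987574, -0.22925407,  0.3447494 ]), 'moment': array([ 0.0204873 , -0.05165366,  0.01917758]), 'grip_force': 0.0, 'grip_width': 86.9543130569559} 19.0
scene [[458.58406935   0.         319.53191881]
 [  0.         458.58406935 231.40850478]
 [  0.           0.           1.        ]] [-0.02206606  0.          0.          0.          0.        ] [[ 1.21029768e-01 -6.04903302e-01  7.87047515e-01  1.22177262e+03]
 [ 9.92385555e-01  5.54723243e-02 -1.09971507e-01 -8.55935149e+01]
 [ 2.28627731e-02  7.94364410e-01  6.07011101e-01  6.14818548e+02]
 [ 0.00000000e+00  0.00000000e+00  0.00000000e+00  1.00000000e+00]]
top [[520.14161394   0.         324.59294295]
 [  0.         520.14161394 240.02930785]
 [  0.           0.           1.        ]] [-0.10329514  0.          0.          0.          0.        ] [[ 3.46631890e-03  9.96008773e-01 -8.91880512e-02  4.28429118e+02]
 [-9.99884810e-01  4.77005209e-03  1.44088149e-02  6.95718931e+00]
 [ 1.47767377e-02  8.91278320e-02  9.95910577e-01  1.13808334e+03]
 [ 0.00000000e+00  0.00000000e+00  0.00000000e+00  1.00000000e+00]]
```

View pics/top0.png

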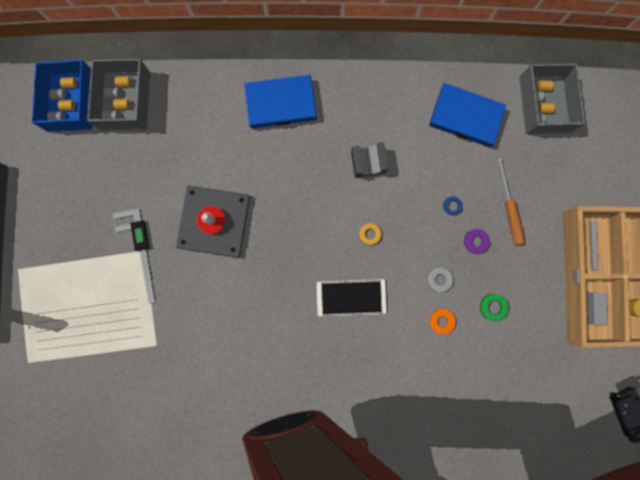

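View pics/scene0.png

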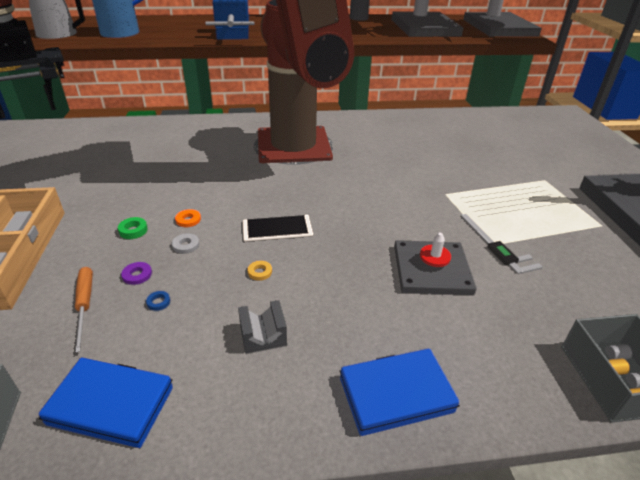

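In the top view, the things that could be taken for the steel ring are grey (441,280), purple (477,241), orange (443,321) and the green gauge (495,307). Grey is the steel one. Yellow (371,234) is the brass ring rather than orange (443,321), and the dark blue ring (453,206) is the collar. The arbor post is at (209,218). In the scene view, steel is at (185,243), brass (260,270), blue (158,300) and the post tip (438,237).

```bash
cat >h.py <<'E'
import numpy as np,cv2
from bench import r,cams
from scipy.spatial.transform import Rotation as R
def W(s):
    if "mount" not in s: return np.array(s["world_from_camera"])
    st=s["st"]; q=st["ee_rot"]; T=np.eye(4); T[:3,:3]=R.from_quat([q[1],q[2],q[3],q[0]]).as_matrix(); T[:3,3]=st["tool_pos"]
    return T@np.array(s["mount"])
def snap(n,save=None):
    st=r.state(); s=cams.snapshot(n); s["st"]=st
    if save: cv2.imwrite(save,s["frame"][:,:,::-1])
    return s
def ray(s,uv):
    p=cv2.undistortPoints(np.array(uv,float).reshape(-1,1,2),np.array(s["camera_matrix"]),np.array(s["distortion"])).reshape(-1,2)
    w=W(s); d=np.c_[p[:,0],-p[:,1],-np.ones(len(p))]@w[:3,:3].T
    return w[:3,3],d
def plane(s,uv,z):
    o,d=ray(s,uv); return o+d*((z-o[2])/d[:,2])[:,None]
def outer(s,lo,hi,near,rad=60):
    """largest HSV blob's outer contour near a pixel"""
    m=cv2.inRange(cv2.cvtColor(s["frame"],cv2.COLOR_RGB2HSV),lo,hi)
    k=np.zeros_like(m); cv2.circle(k,tuple(map(int,near)),rad,255,-1); m&=k
    m=cv2.morphologyEx(m,cv2.MORPH_CLOSE,np.ones((3,3)))
    cs,_=cv2.findContours(m,cv2.RETR_EXTERNAL,cv2.CHAIN_APPROX_NONE)
    return max(cs,key=cv2.contourArea).reshape(-1,2)
def circ(p):
    A=np.c_[2*p[:,:2],np.ones(len(p))]; x=np.linalg.lstsq(A,(p[:,:2]**2).sum(1),rcond=None)[0]
    return x[:2],np.sqrt(x[2]+x[:2]@x[:2])
def tool(st,p):
    q=st["ee_rot"]; return R.from_quat([q[1],q[2],q[3],q[0]]).inv().apply(np.array(p)-st["tool_pos"])
E
python3 - <<'E'
from h import *
t=snap("top"); s=snap("scene")
for n,a,b,lo,hi in [("brass",(371,234),(260,270),(18,100,80),(32,255,255)),("blue",(453,206),(158,300),(100,100,30),(120,255,255)),("steel",(441,280),(185,243),(0,0,130),(179,30,255)),("green",(495,307),(132,228),(50,100,50),(80,255,255))]:
    for v,px in((t,a),(s,b)):
        c=outer(v,lo,hi,px,22); print(n,cv2.fitEllipse(c)[0],[circ(plane(v,c,z)) for z in (12,)])
for v,px in((t,(209,218)),(s,(437,250))):
    f=v["frame"]; print([f[px[1]+i,px[0]].tolist() for i in(-12,-8,-4,0,4,8,12)])
big=cv2.resize(t["frame"][140:270,160:290],(520,520),interpolation=2)
b2=cv2.resize(t["frame"][215:305,400:520],(240,180)); 
b3=cv2.resize(s["frame"][220:300,390:480],(270,240),interpolation=2)
o=np.zeros((520,790,3),np.uint8); o[:,:520]=big; o[:180,520:760]=b2; o[200:440,520:790]=b3
cv2.imwrite("pics/crop1.png",o[:,:,::-1])
w=snap("wrist"); print(w["mount"],w["camera_matrix"],w["distortion"])
E
```

```text
brass (369.83282470703125, 233.56622314453125) [(array([ 543.93942085, -107.98238946]), np.float64(23.29720893933127))]
brass (259.432861328125, 269.8714599609375) [(array([ 551.08870991, -107.63306703]), np.float64(25.358826888885517))]
blue (452.4141540527344, 205.2550506591797) [(array([ 607.82770213, -291.62880894]), np.float64(19.26233395607402))]
blue (157.6720733642578, 300.1607360839844) [(array([ 614.9077221 , -290.55079898]), np.float64(21.963293670056515))]
steel (439.5071105957031, 279.00604248046875) [(array([ 445.2528191 , -260.07616195]), np.float64(25.92756903272265))]
steel (184.9713592529297, 244.41571044921875) [(array([ 456.19131097, -260.59959362]), np.float64(56.73085913315312))]
green (493.8565368652344, 306.8208923339844) [(array([ 384.38212683, -380.25875282]), np.float64(29.79776372377244))]
green (132.08815002441406, 227.61505126953125) [(array([ 388.55439188, -378.91487692]), np.float64(35.69183267139439))]
[[168, 52, 52], [196, 28, 22], [128, 97, 97], [98, 96, 97], [101, 97, 97], [197, 28, 24], [196, 29, 23]]
[[150, 141, 142], [142, 134, 135], [139, 132, 132], [145, 137, 136], [149, 143, 143], [213, 47, 42], [215, 34, 27]]
[[-4.49848733e-04  9.53675459e-01  3.00837026e-01  8.43983647e+01]
 [ 9.99998135e-01 -1.35975835e-04  1.92637429e-03  5.42203652e-01]
 [ 1.87804245e-03  3.00837332e-01 -9.53673620e-01 -1.42764220e+02]
 [ 0.00000000e+00  0.00000000e+00  0.00000000e+00  1.00000000e+00]] [[379.88914894   0.         321.36653495]
 [  0.         379.88914894 235.77821537]
 [  0.           0.           1.        ]] [-0.04059049  0.          0.          0.          0.        ]
```

View pics/crop1.png

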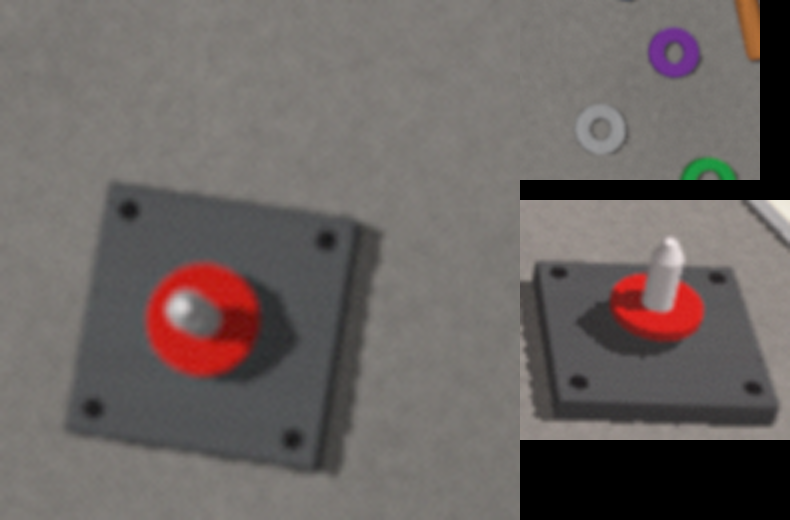

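The crop confirms grey (441,280) as the steel ring. The arbor post is bright, with the red seat below it. Next I move above the steel ring.

{"op": "drive_tool", "data": {
  "targets": [0,0,0.403,0.16,-0.11,0.02,0.087,0,0,0.403,0.16,-0.11,0.02,0.087,0,0,0.403,0.16,-0.11,0.02,0.087,0,0,0.403,0.16,-0.11,0.02,0.087,0,0,0.403,0.16,-0.11,0.02,0.087]
}}

```text
clock: 0.75
tool_pos: [351.3, -406.3, 220.6]
ee_rot: [-0.002, 1.0, 0.002, 0.0]
contact_force: [-0.2, -0.8, 0.9]
grip_width: 87.0
grip_force: 0.0
```

```bash
python3 - <<'E'
from h import *
st=r.state(); print(st["tool_pos"],st["ee_rot"],tool(st,[445,-260,200]))
E
```

```text
[ 351.2663929  -406.33692166  220.61566608] [-1.56705039e-03  9.99995857e-01  2.41371500e-03  5.84682604e-05] [  94.43634911 -145.81738461   21.08449052]
```

{"op": "drive_tool", "data": {
  "targets": [0,0,0,0.094,-0.146,0.02,0.087,0,0,0,0.094,-0.146,0.02,0.087,0,0,0,0.094,-0.146,0.02,0.087,0,0,0,0.094,-0.146,0.02,0.087,0,0,0,0.094,-0.146,0.02,0.087]
}}

```text
clock: 1.25
tool_pos: [444.1, -262.8, 201.1]
ee_rot: [-0.001, 1.0, 0.002, -0.0]
contact_force: [0.5, -0.4, 0.5]
grip_width: 86.8
grip_force: 0.0
```

```bash
python3 - <<'E'
from h import *
w=snap("wrist","pics/w1.png"); print(w["st"]["tool_pos"])
E
```

```text
[ 444.14764448 -262.79533317  201.09128872]
```

View pics/w1.png

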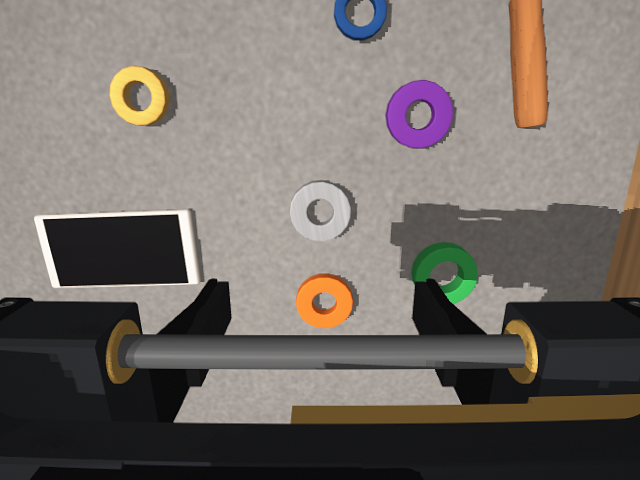

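The wrist view shows steel at (320,211), brass at (138,96) and the blue collar at (360,12), which is partly cut off. Orange (325,300), green (445,270) and purple (420,114) are not wanted.

```bash
python3 - <<'E'
from h import *
w=snap("wrist"); st=w["st"]
for n,px,lo,hi in [("steel",(320,211),(0,0,165),(179,30,255)),("brass",(138,96),(18,100,120),(32,255,255)),("orange",(325,300),(5,150,120),(17,255,255))]:
    c=outer(w,lo,hi,px,38)
    h=cv2.convexHull(c.astype(np.int32)).reshape(-1,2)
    m=c
    p,rad=circ(plane(w,c,12)); print(n,p,rad,tool(st,[*p,20]),cv2.boundingRect(c.astype(np.int32)))
E
```

```text
steel [ 445.23679617 -262.62181364] 34.070927693226935 [  1.79199405  -1.83448607 181.43481081] (282, 174, 76, 76)
brass [ 545.54977261 -107.91496986] 23.114469426309125 [ 102.53520764 -156.2614944   181.36575003] (107, 65, 56, 60)
orange [ 357.13366478 -264.70568049] 28.11717860271305 [-8.63165897e+01  4.12696973e-03  1.81469852e+02] (294, 273, 57, 55)
```

```bash
python3 - <<'E'
from h import *
w=snap("wrist"); st=w["st"]
print(st["tool_pos"],st["ee_rot"],R.from_quat(np.roll(st["ee_rot"],-1)).as_matrix().round(4).tolist())
for v in (180,190,200):
    c=outer(w,(0,0,v),(179,30,255),(320,211),38)
    p,rad=circ(plane(w,c,12)); print(p,rad,tool(st,[*p,20]),cv2.boundingRect(c.astype(np.int32)))
E
```

```text
[ 443.11732197 -265.44461373  201.63190968] [ 3.37469444e-04  9.99999751e-01  5.99770359e-04 -1.58557428e-04] [[1.0, 0.0012, -0.0003], [0.0012, -1.0, -0.0007], [-0.0003, 0.0007, -1.0]]
[ 445.9556991  -259.73504242] 26.839056144855952 [  2.90289488  -5.82871671 181.62710554] (283, 181, 63, 59)
[ 446.26628513 -259.93311134] 26.373277204696873 [  3.21324311  -5.63027539 181.6271409 ] (286, 181, 60, 58)
[ 446.02850302 -264.48911167] 18.70785523611845 [  2.96999656  -1.07456463 181.63029209] (304, 184, 41, 55)
```

{"op": "drive_tool", "data": {
  "targets": [0,0,0,0,0,0,0.08,0,0,0,0,0,0,0.08]
}}

```text
clock: 1.6
tool_pos: [442.6, -266.3, 201.7]
ee_rot: [0.0, 1.0, -0.001, 0.0]
contact_force: [0.0, -0.1, -0.2]
grip_width: 81.5
grip_force: 0.0
```

```bash
python3 - <<'E'
from h import *
for i in range(4):
    w=snap("wrist"); st=w["st"]
    c=outer(w,(0,0,185),(179,30,255),(320,211),38)
    p,rad=circ(plane(w,c,12)); print(st["clock"],st["tool_pos"],st["ee_rot"],p,rad,cv2.fitEllipse(c)[0])
E
```

```text
1.6 [ 442.60569684 -266.32778776  201.72226278] [ 1.70778525e-04  9.99999451e-01 -1.03175107e-03  6.72492092e-05] [ 446.20283952 -259.90290735] 26.5731659008588 (314.8232421875, 209.4494171142578)
1.65 [ 442.62189367 -266.14661823  201.65391807] [ 1.12802163e-04  9.99999525e-01 -9.67586882e-04  3.40955448e-05] [ 446.18902819 -259.82809696] 26.611482133871387 (314.9666442871094, 209.4798583984375)
1.7 [ 442.69158115 -265.97292937  201.64354159] [ 8.41815408e-05  9.99999623e-01 -8.63461151e-04  3.19104153e-05] [ 446.16482029 -259.84411686] 26.607886048188725 (315.1907653808594, 209.58303833007812)
1.75 [ 442.74211622 -265.79171915  201.60928634] [ 5.22567152e-05  9.99999729e-01 -7.33907107e-04  1.78176493e-05] [ 446.22593218 -259.90175673] 26.613106002490497 (315.46893310546875, 209.57861328125)
```

{"op": "drive_tool", "data": {
  "targets": [0,0,0,0.003,-0.005,0.05,0.08,0,0,0,0.003,-0.005,0.1,0.08,0,0,0,0.003,-0.005,0.13,0.08,0,0,0,0.003,-0.005,0.13,0.08,0,0,0,0.003,-0.005,0.13,0.08]
}}

```text
clock: 2.3
tool_pos: [446.1, -260.2, 71.9]
ee_rot: [-0.0, 1.0, -0.0, -0.0]
contact_force: [0.6, -0.0, 0.9]
grip_width: 80.2
grip_force: 0.0
```

{"op": "drive_tool", "data": {
  "targets": [0,0,0,0,0,0,0.08,0,0,0,0,0,0,0.08,0,0,0,0,0,0,0.08,0,0,0,0,0,0,0.08,0,0,0,0,0,0,0.08]
}}

```text
clock: 2.8
tool_pos: [446.3, -260.2, 72.1]
ee_rot: [0.0, 1.0, -0.0, 0.0]
contact_force: [-0.6, 0.4, 0.0]
grip_width: 79.9
grip_force: 0.0
```

{"op": "drive_tool", "data": {
  "targets": [0,0,0,0,0,0.025,0.08,0,0,0,0,0,0.045,0.08,0,0,0,0,0,0.051,0.08,0,0,0,0,0,0.051,0.08,0,0,0,0,0,0.051,0.06]
}}

```text
clock: 3.3
tool_pos: [446.4, -260.3, 21.0]
ee_rot: [0.0, 1.0, -0.0, 0.0]
contact_force: [0.6, 0.9, 0.7]
grip_width: 76.7
grip_force: 0.0
```

{"op": "drive_tool", "data": {
  "targets": [0,0,0,0,0,0,0.05,0,0,0,0,0,0,0.05,0,0,0,0,0,0,0.05,0,0,0,0,0,0,0.05,0,0,0,0,0,0,0.05],
  "squeeze": 40
}}

```text
clock: 3.8
tool_pos: [446.3, -260.2, 20.8]
ee_rot: [0.0, 1.0, -0.0, 0.0]
contact_force: [0.2, -0.7, 1.8]
grip_width: 54.5
grip_force: 40.0
```

{"op": "drive_tool", "data": {
  "targets": [0,0,0,0,0,-0.02,0.05,0,0,0,0,0,-0.06,0.05,0,0,0,0,0,-0.11,0.05,0,0,0,0,0,-0.16,0.05,0,0,0,0,0,-0.2,0.05]
}}

```text
clock: 4.3
tool_pos: [446.3, -260.1, 223.3]
ee_rot: [0.001, 1.0, -0.0, 0.001]
contact_force: [0.5, -0.5, -2.2]
grip_width: 55.0
grip_force: 40.0
```

```bash
python3 - <<'E'
from h import *
t=snap("top"); s=snap("scene")
print("tip", plane(t,[205.5,216],92),plane(s,[440,232.7],92))
for v,px,rd in((t,(209,218),22),(s,(437,255),25)):
    m=cv2.inRange(cv2.cvtColor(v["frame"],cv2.COLOR_RGB2HSV),(0,150,60),(8,255,255))
    k=np.zeros_like(m); cv2.circle(k,px,rd,255,-1)
    c=cv2.convexHull(cv2.findNonZero(m&k)).reshape(-1,2)
    print([circ(plane(v,c,z)) for z in(38,42)])
# plate corners, top view
print("plate", plane(t,np.array([[112,183],[358,218],[318,470],[66,431]])/4+[160,140],20), )
print(plane(t,np.array([[112,183],[358,218],[318,470],[66,431]])/4+[160,140],20).mean(0)); print(r.state()["tool_pos"])
E
```

```text
tip [[569.98530539 234.0719722   92.        ]] [[568.7234826  235.86959058  92.        ]]
[(array([569.81882156, 234.95405757]), np.float64(30.089837043152578)), (array([569.30471613, 234.12504086]), np.float64(29.980427743295614))]
[(array([570.69022056, 235.3357018 ]), np.float64(31.652597757772455)), (array([575.20520991, 233.11018934]), np.float64(31.433099977351144))]
plate [[646.40012409 290.18110274  20.        ]
 [627.29908274 154.63744384  20.        ]
 [489.91729953 173.86817152  20.        ]
 [510.24168738 311.35641805  20.        ]]
[568.46454843 232.51078404  20.        ]
[ 449.0782242  -262.37004996  227.64239736]
```

{"op": "drive_tool", "data": {
  "targets": [0,0,0,0.01,-0.045,0,0.05,0,0,0,0.02,-0.09,0,0.05,0,0,0,0.03,-0.135,0,0.05,0,0,0,0.043,-0.18,0,0.05,0,0,0,0.055,-0.225,0,0.05]
}}

```text
clock: 4.9
tool_pos: [500.5, -33.1, 219.1]
ee_rot: [-0.0, 1.0, -0.0, -0.001]
contact_force: [1.5, -0.1, -1.8]
grip_width: 54.4
grip_force: 40.0
```

{"op": "drive_tool", "data": {
  "targets": [0,0,0,0.01,-0.045,0,0.05,0,0,0,0.02,-0.09,0,0.05,0,0,0,0.035,-0.135,0,0.05,0,0,0,0.047,-0.18,0,0.05,0,0,0,0.055,-0.225,0,0.05]
}}

```text
clock: 5.4
tool_pos: [555.8, 191.7, 218.7]
ee_rot: [0.0, 1.0, -0.0, -0.001]
contact_force: [0.6, -0.3, -2.0]
grip_width: 54.9
grip_force: 40.0
```

{"op": "drive_tool", "data": {
  "targets": [0,0,0,0.007,-0.03,0,0.05,0,0,0,0.011,-0.047,0,0.05,0,0,0,0.011,-0.047,0,0.05,0,0,0,0.011,-0.047,0,0.05,0,0,0,0.011,-0.047,0,0.05]
}}

```text
clock: 5.9
tool_pos: [567.0, 235.4, 220.0]
ee_rot: [0.0, 1.0, -0.001, -0.0]
contact_force: [-0.1, -0.2, -1.3]
grip_width: 55.2
grip_force: 40.0
```

{"op": "drive_tool", "data": {
  "targets": [0,0,0,0,0,0,0.05,0,0,0,0,0,0,0.05,0,0,0,0,0,0,0.05,0,0,0,0,0,0,0.05,0,0,0,0,0,0,0.05]
}}

```text
clock: 6.4
tool_pos: [567.2, 236.8, 220.6]
ee_rot: [-0.0, 1.0, -0.0, 0.0]
contact_force: [-0.1, -0.2, -1.4]
grip_width: 55.0
grip_force: 40.0
```

```bash
python3 - <<'E'
from h import *
w=snap("wrist","pics/w2.png"); print(w["st"]["tool_pos"],w["st"]["ee_rot"])
E
```

```text
[567.20130516 236.78427072 220.59554112] [-1.08871561e-05  9.99999984e-01 -1.74371860e-04  3.53642967e-05]
```

View pics/w2.png

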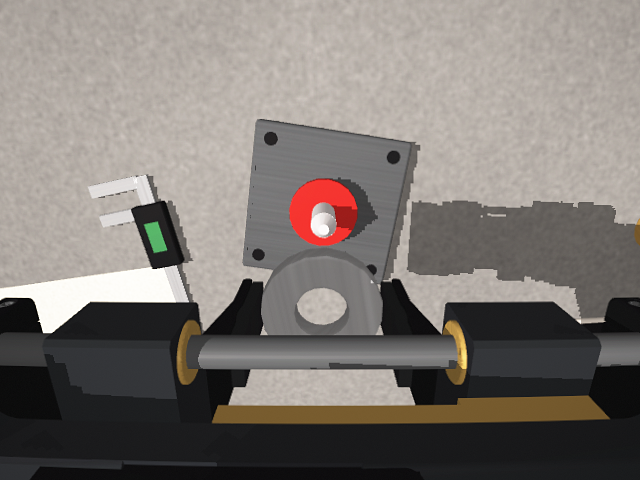

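The wrist view shows the post tip at about (323,229), the red disc around (323,211) and the held steel ring's bore at (322,306). The caliper at the left is well clear.

```bash
python3 - <<'E'
from h import *
w=snap("wrist"); st=w["st"]; z=st["tool_pos"][2]; print(st["tool_pos"])
g=cv2.cvtColor(w["frame"],cv2.COLOR_RGB2GRAY)
for n,px in (("bore",(322,306)),):
    m=(g>150).astype(np.uint8)*255; k=np.zeros_like(m); cv2.circle(k,px,32,255,-1)
    cs,_=cv2.findContours(m&k,cv2.RETR_EXTERNAL,cv2.CHAIN_APPROX_NONE); c=max(cs,key=cv2.contourArea).reshape(-1,2); print(cv2.boundingRect(c))
print("bore eye", plane(w,[[297,306],[347,306],[322,288],[322,325]],z-9).round(1).tolist())
m=cv2.inRange(cv2.cvtColor(w["frame"],cv2.COLOR_RGB2HSV),(0,150,60),(8,255,255)); c=cv2.convexHull(cv2.findNonZero(m)).reshape(-1,2)
c=c[(abs(c-[323,211])<40).all(1)]; c=c[c[:,1]<238]
for zz in(36,40,44): print("disc",zz,circ(plane(w,c,zz)))
print("tip",plane(w,[[323,229]],92))
print((g[195:240,300:350:3]).tolist()) if 0 else None
cv2.imwrite("pics/w2c.png",cv2.resize(w["frame"][170:340,240:400],None,fx=3.5,fy=3.5,interpolation=2)[:,:,::-1])
E
```

```text
[567.21905611 236.84938165 220.63136563]
(297, 288, 50, 37)
bore eye [[570.9, 248.0, 211.6], [570.9, 225.7, 211.6], [579.7, 236.9, 211.6], [561.3, 236.9, 211.6]]
disc 36 (array([569.82648988, 235.9640874 ]), np.float64(30.393159008346608))
disc 40 (array([570.82676225, 235.9751507 ]), np.float64(30.02183780193171))
disc 44 (array([571.82703462, 235.986214  ]), np.float64(29.65051659549575))
tip [[571.20775798 236.15145009  92.        ]]
```

View pics/w2c.png

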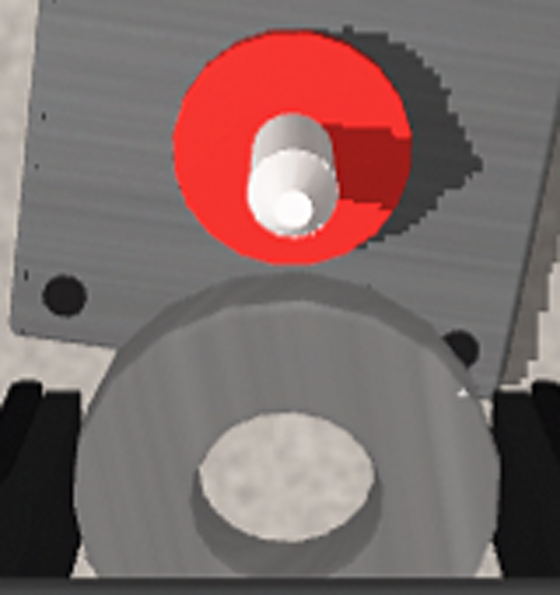

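The tip face is centred at (324,230). The held ring's bore centre maps to within 0.5 mm of the TCP. The post is about (570.7, 235.7), so I shift x by +3.5 and y by -1, then lower.

{"op": "drive_tool", "data": {
  "targets": [0,0,0,0.0035,0.001,0.04,0.05,0,0,0,0.0035,0.001,0.075,0.05,0,0,0,0.0035,0.001,0.095,0.05,0,0,0,0.0035,0.001,0.095,0.05,0,0,0,0.0035,0.001,0.095,0.05]
}}

```text
clock: 7.0
tool_pos: [570.8, 236.0, 125.9]
ee_rot: [0.0, 1.0, -0.0, -0.0]
contact_force: [0.6, 0.3, -0.9]
grip_width: 54.8
grip_force: 40.0
```

{"op": "drive_tool", "data": {
  "targets": [0,0,0,0,0,0.004,0.05,0,0,0,0,0,0.008,0.05,0,0,0,0,0,0.012,0.05,0,0,0,0,0,0.015,0.05,0,0,0,0,0,0.018,0.05]
}}

```text
clock: 7.5
tool_pos: [570.7, 235.9, 107.4]
ee_rot: [-0.0, 1.0, -0.0, 0.0]
contact_force: [-0.0, -0.7, -0.8]
grip_width: 54.4
grip_force: 40.0
```

{"op": "drive_tool", "data": {
  "targets": [0,0,0,0,0,0.003,0.05,0,0,0,0,0,0.006,0.05,0,0,0,0,0,0.009,0.05,0,0,0,0,0,0.012,0.05,0,0,0,0,0,0.014,0.05]
}}

```text
clock: 8.0
tool_pos: [570.6, 235.8, 93.1]
ee_rot: [0.0, 1.0, -0.0, -0.0]
contact_force: [0.4, -0.0, -1.8]
grip_width: 54.7
grip_force: 40.0
```

{"op": "drive_tool", "data": {
  "targets": [0,0,0,0,0,0.003,0.05,0,0,0,0,0,0.006,0.05,0,0,0,0,0,0.009,0.05,0,0,0,0,0,0.012,0.05,0,0,0,0,0,0.015,0.05]
}}

```text
clock: 8.5
tool_pos: [570.7, 235.9, 78.3]
ee_rot: [0.0, 1.0, -0.0, -0.0]
contact_force: [0.8, -0.1, -1.8]
grip_width: 54.9
grip_force: 40.0
```

Threaded, with no side force. Continuing down to feel for the seat and push it.

{"op": "drive_tool", "data": {
  "targets": [0,0,0,0,0,0.003,0.05,0,0,0,0,0,0.006,0.05,0,0,0,0,0,0.009,0.05,0,0,0,0,0,0.011,0.05,0,0,0,0,0,0.013,0.05],
  "squeeze": 50
}}

```text
clock: 9.0
tool_pos: [570.7, 235.9, 65.3]
ee_rot: [0.0, 1.0, -0.0, -0.0]
contact_force: [-0.7, 0.2, -2.4]
grip_width: 54.5
grip_force: 50.0
```

{"op": "drive_tool", "data": {
  "targets": [0,0,0,0,0,0.001,0.05,0,0,0,0,0,0.002,0.05,0,0,0,0,0,0.003,0.05,0,0,0,0,0,0.004,0.05,0,0,0,0,0,0.005,0.05]
}}

```text
clock: 9.5
tool_pos: [570.9, 235.9, 62.2]
ee_rot: [0.0, 1.0, -0.0, 0.0]
contact_force: [-6.0, -0.7, 10.0]
grip_width: 54.7
grip_force: 50.0
```

{"op": "drive_tool", "data": {
  "targets": [0,0,0,0,0,0.001,0.05,0,0,0,0,0,0.002,0.05,0,0,0,0,0,0.003,0.05,0,0,0,0,0,0.004,0.05,0,0,0,0,0,0.005,0.05]
}}

```text
clock: 10.0
tool_pos: [570.9, 235.9, 57.3]
ee_rot: [0.0, 1.0, -0.0, 0.0]
contact_force: [-5.9, -0.8, 10.7]
grip_width: 54.3
grip_force: 50.0
```

{"op": "drive_tool", "data": {
  "targets": [0,0,0,0,0,0.001,0.05,0,0,0,0,0,0.002,0.05,0,0,0,0,0,0.003,0.05,0,0,0,0,0,0.004,0.05,0,0,0,0,0,0.005,0.05]
}}

```text
clock: 10.5
tool_pos: [570.9, 235.9, 52.4]
ee_rot: [0.0, 1.0, 0.0, 0.0]
contact_force: [-5.9, -2.4, 10.1]
grip_width: 54.7
grip_force: 50.0
```

{"op": "drive_tool", "data": {
  "targets": [0,0,0,0,0,0.001,0.05,0,0,0,0,0,0.002,0.05,0,0,0,0,0,0.0025,0.05,0,0,0,0,0,0.003,0.05,0,0,0,0,0,0.003,0.05]
}}

```text
clock: 11.0
tool_pos: [570.9, 235.9, 49.2]
ee_rot: [0.0, 1.0, -0.0, 0.0]
contact_force: [-5.1, -1.6, 8.9]
grip_width: 54.3
grip_force: 50.0
```

{"op": "drive_tool", "data": {
  "targets": [0,0,0,0,0,0.0005,0.05,0,0,0,0,0,0.001,0.05,0,0,0,0,0,0.001,0.05,0,0,0,0,0,0.001,0.05]
}}

```text
clock: 11.4
tool_pos: [570.9, 236.0, 48.7]
ee_rot: [0.0, 1.0, 0.0, 0.0]
contact_force: [-7.1, -2.6, 11.4]
grip_width: 54.6
grip_force: 50.0
```

{"op": "drive_tool", "data": {
  "targets": [0,0,0,0,0,0.0005,0.05,0,0,0,0,0,0.001,0.05,0,0,0,0,0,0.001,0.05,0,0,0,0,0,0.001,0.05]
}}

```text
clock: 11.8
tool_pos: [571.0, 236.0, 48.7]
ee_rot: [0.0, 1.0, 0.0, 0.0]
contact_force: [-9.4, -3.3, 19.0]
grip_width: 54.7
grip_force: 50.0
```

{"op": "drive_tool", "data": {
  "targets": [0,0,0,0,0,0.0005,0.05,0,0,0,0,0,0.0008,0.05,0,0,0,0,0,0.0008,0.05,0,0,0,0,0,0.0008,0.05]
}}

```text
clock: 12.2
tool_pos: [571.0, 236.0, 48.6]
ee_rot: [0.0, 1.0, 0.0, -0.0]
contact_force: [-12.1, -4.0, 22.6]
grip_width: 55.0
grip_force: 50.0
```

Hard stop at the expected height. I unload, open and rise.

{"op": "drive_tool", "data": {
  "targets": [0,0,0,0,0,-0.001,0.05,0,0,0,0,0,-0.0018,0.05,0,0,0,0,0,-0.0018,0.075,0,0,0,0,0,-0.0018,0.075,0,0,0,0,0,-0.0018,0.075]
}}

```text
clock: 12.7
tool_pos: [571.0, 236.0, 46.7]
ee_rot: [-0.0, 1.0, -0.0, 0.0]
contact_force: [0.9, 0.6, 0.3]
grip_width: 70.3
grip_force: 0.0
```

{"op": "drive_tool", "data": {
  "targets": [0,0,0,0,0,0,0.075,0,0,0,0,0,-0.02,0.075,0,0,0,0,0,-0.06,0.075,0,0,0,0,0,-0.11,0.075,0,0,0,0,0,-0.15,0.075]
}}

```text
clock: 13.2
tool_pos: [571.0, 236.0, 198.9]
ee_rot: [-0.0, 1.0, -0.0, 0.001]
contact_force: [0.8, 0.0, -1.0]
grip_width: 75.2
grip_force: 0.0
```

{"op": "drive_tool", "data": {
  "targets": [0,0,0,-0.004,0.046,0,0.08,0,0,0,-0.008,0.092,0,0.08,0,0,0,-0.012,0.138,0,0.08,0,0,0,-0.015,0.184,0,0.08,0,0,0,-0.018,0.23,0,0.08]
}}

```text
clock: 13.7
tool_pos: [552.3, 4.3, 196.6]
ee_rot: [0.0, 1.0, 0.0, 0.0]
contact_force: [-0.2, 0.2, -0.4]
grip_width: 79.7
grip_force: 0.0
```

{"op": "drive_tool", "data": {
  "targets": [0,0,0,-0.002,0.046,0,0.08,0,0,0,-0.005,0.09,0,0.08,0,0,0,-0.007,0.114,0,0.08,0,0,0,-0.007,0.114,0,0.08,0,0,0,-0.007,0.114,0,0.08]
}}

```text
clock: 14.2
tool_pos: [545.5, -108.3, 196.3]
ee_rot: [-0.0, 1.0, -0.001, -0.0]
contact_force: [-0.1, -0.2, -0.9]
grip_width: 79.9
grip_force: 0.0
```

```bash
python3 - <<'E'
from h import *
w=snap("wrist"); st=w["st"]; print(st["tool_pos"],st["ee_rot"])
m=cv2.inRange(cv2.cvtColor(w["frame"],cv2.COLOR_RGB2HSV),(20,120,120),(32,255,255))
n,l,a,ce=cv2.connectedComponentsWithStats(m)
for i in range(1,n):
    if a[i][4]>200:
        c=cv2.findContours((l==i).astype(np.uint8),0,1)[0][0].reshape(-1,2)
        # top face: exclude visible near side wall by also fitting at z 12 only
        p,rad=circ(plane(w,c,12)); print(a[i],ce[i],p,rad,tool(st,[*p,21]))
E
```

```text
[ 545.48870887 -108.30692493  196.30657453] [-3.23564978e-04  9.99999530e-01 -9.04189375e-04 -1.29621906e-04]
[ 295  190   52   50 1422] [320.18987342 214.32770745] [ 545.88803484 -106.58124616] 22.507342940936777 [  0.44175447  -1.61299276 175.30754579]
```

{"op": "drive_tool", "data": {
  "targets": [0,0,0,0,-0.001,0.045,0.075,0,0,0,0,-0.001,0.09,0.075,0,0,0,0,-0.001,0.125,0.075,0,0,0,0,-0.001,0.145,0.075,0,0,0,0,-0.001,0.145,0.075]
}}

```text
clock: 14.75
tool_pos: [542.7, -104.5, 47.8]
ee_rot: [-0.001, 1.0, 0.001, -0.004]
contact_force: [0.1, -0.1, 0.2]
grip_width: 75.3
grip_force: 0.0
```

{"op": "drive_tool", "data": {
  "targets": [0,0,0,0,0,0,0.075,0,0,0,0,0,0,0.075,0,0,0,0,0,0,0.075]
}}

```text
clock: 15.05
tool_pos: [547.2, -107.3, 53.6]
ee_rot: [0.001, 1.0, 0.0, 0.002]
contact_force: [-0.4, -0.4, 0.4]
grip_width: 74.8
grip_force: 0.0
```

{"op": "drive_tool", "data": {
  "targets": [0,0,0,0,0,0,0.075,0,0,0,0,0,0,0.075,0,0,0,0,0,0.01,0.075,0,0,0,0,0,0.02,0.075,0,0,0,0,0,0.028,0.075]
}}

```text
clock: 15.55
tool_pos: [544.8, -106.9, 22.0]
ee_rot: [-0.0, 1.0, -0.0, -0.001]
contact_force: [-0.6, -0.1, 0.5]
grip_width: 75.1
grip_force: 0.0
```

{"op": "drive_tool", "data": {
  "targets": [0,0,0,0,0,0,0.075,0,0,0,0,0,0,0.075,0,0,0,0,0,0,0.075]
}}

```text
clock: 15.85
tool_pos: [545.9, -107.2, 23.7]
ee_rot: [0.0, 1.0, -0.0, 0.0]
contact_force: [0.2, 0.4, 0.2]
grip_width: 75.1
grip_force: 0.0
```

{"op": "drive_tool", "data": {
  "targets": [0,0,0,0,0,0.0025,0.075,0,0,0,0,0,0.0025,0.06,0,0,0,0,0,0.0025,0.042,0,0,0,0,0,0.0025,0.042,0,0,0,0,0,0.0025,0.042],
  "squeeze": 30
}}

```text
clock: 16.35
tool_pos: [545.7, -107.1, 21.2]
ee_rot: [0.0, 1.0, -0.0, 0.0]
contact_force: [-0.1, -0.1, 0.5]
grip_width: 51.1
grip_force: 0.0
```

{"op": "drive_tool", "data": {
  "targets": [0,0,0,0,0,0,0.042,0,0,0,0,0,0,0.042,0,0,0,0,0,0,0.042,0,0,0,0,0,0,0.042]
}}

```text
clock: 16.75
tool_pos: [545.7, -107.2, 21.2]
ee_rot: [0.0, 1.0, -0.0, 0.0]
contact_force: [0.6, -0.0, 1.6]
grip_width: 46.4
grip_force: 30.0
```

{"op": "drive_tool", "data": {
  "targets": [0,0,0,0,0,-0.02,0.042,0,0,0,0,0,-0.06,0.042,0,0,0,0,0,-0.105,0.042,0,0,0,0,0,-0.145,0.042,0,0,0,0,0,-0.17,0.042]
}}

```text
clock: 17.25
tool_pos: [546.8, -107.4, 194.7]
ee_rot: [0.001, 1.0, -0.0, 0.002]
contact_force: [0.1, -0.7, -0.1]
grip_width: 46.5
grip_force: 30.0
```

{"op": "drive_tool", "data": {
  "targets": [0,0,0,0.003,-0.035,0,0.042,0,0,0,0.006,-0.08,0,0.042,0,0,0,0.009,-0.125,0,0.042,0,0,0,0.012,-0.17,0,0.042,0,0,0,0.016,-0.215,0,0.042]
}}

```text
clock: 17.75
tool_pos: [561.2, 109.6, 190.7]
ee_rot: [-0.0, 1.0, -0.0, -0.0]
contact_force: [-0.5, -0.7, -1.1]
grip_width: 46.4
grip_force: 30.0
```

{"op": "drive_tool", "data": {
  "targets": [0,0,0,0.003,-0.045,0,0.042,0,0,0,0.006,-0.085,0,0.042,0,0,0,0.008,-0.115,0,0.042,0,0,0,0.009,-0.128,0,0.042,0,0,0,0.009,-0.128,0,0.042]
}}

```text
clock: 18.25
tool_pos: [570.2, 237.3, 190.5]
ee_rot: [0.0, 1.0, 0.001, -0.0]
contact_force: [0.0, -1.1, -1.4]
grip_width: 46.6
grip_force: 30.0
```

{"op": "drive_tool", "data": {
  "targets": [0,0,0,0,0,0,0.042,0,0,0,0,0,0,0.042,0,0,0,0,0,0,0.042,0,0,0,0,0,0,0.042,0,0,0,0,0,0,0.042]
}}

```text
clock: 18.75
tool_pos: [570.9, 235.2, 191.2]
ee_rot: [0.0, 1.0, -0.001, 0.0]
contact_force: [-1.1, 0.3, -1.0]
grip_width: 46.0
grip_force: 30.0
```

```bash
python3 - <<'E'
from h import *
w=snap("wrist"); st=w["st"]; print(st["tool_pos"],st["ee_rot"]); z=st["tool_pos"][2]
cv2.imwrite("pics/w3c.png",cv2.resize(w["frame"][170:350,230:410],None,fx=3,fy=3,interpolation=2)[:,:,::-1])
print(plane(w,[[321,306],[324,229.7]],z-9), plane(w,[[324,229.7],[324,239.7],[334,230]],92))
E
```

```text
[570.85879078 235.21167402 191.16243253] [ 1.71978333e-05  9.99999828e-01 -5.84359350e-04  5.49210994e-05]
[[574.54384125 235.69744331 182.16243253]
 [610.02186388 234.37878536 182.16243253]] [[583.09888256 233.90963433  92.        ]
 [576.10635038 233.90635155  92.        ]
 [582.88328081 227.26229249  92.        ]]
```

View pics/w3c.png

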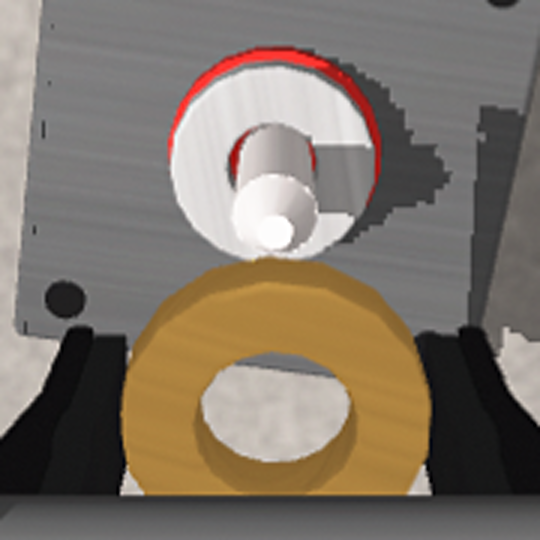

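The steel ring sits flat on the seat, with the post tip at (322,247) and the brass bore centre near (322,310).

```bash
python3 - <<'E'
from h import *
w=snap("wrist"); st=w["st"]; z=st["tool_pos"][2]; print(st["tool_pos"])
print(plane(w,[[322,287.3],[322,334],[295,308],[348.7,308]],z-9),plane(w,[[322.3,247.3]],92))
E
```

```text
[570.83590131 235.39316687 191.16525887]
[[583.66921935 235.42623091 182.16525887]
 [560.1988463  235.44624222 182.16525887]
 [573.52278627 247.49423152 182.16525887]
 [573.50955066 223.51229395 182.16525887]] [[570.69570797 235.23436564  92.        ]]
```

{"op": "drive_tool", "data": {
  "targets": [0,0,0,-0.001,0,0.03,0.042,0,0,0,-0.001,0,0.055,0.042,0,0,0,-0.001,0,0.07,0.042,0,0,0,-0.001,0,0.072,0.042,0,0,0,-0.001,0,0.072,0.042]
}}

```text
clock: 19.35
tool_pos: [569.8, 235.9, 119.1]
ee_rot: [0.0, 1.0, -0.0, -0.0]
contact_force: [0.3, -0.1, -0.4]
grip_width: 46.2
grip_force: 30.0
```

{"op": "drive_tool", "data": {
  "targets": [0,0,0,0,0,0.003,0.042,0,0,0,0,0,0.006,0.042,0,0,0,0,0,0.009,0.042,0,0,0,0,0,0.012,0.042,0,0,0,0,0,0.015,0.042]
}}

```text
clock: 19.85
tool_pos: [569.7, 235.9, 103.9]
ee_rot: [-0.0, 1.0, -0.0, 0.0]
contact_force: [-0.0, 0.1, -1.5]
grip_width: 46.5
grip_force: 30.0
```

{"op": "drive_tool", "data": {
  "targets": [0,0,0,0,0,0.003,0.042,0,0,0,0,0,0.006,0.042,0,0,0,0,0,0.009,0.042,0,0,0,0,0,0.012,0.042,0,0,0,0,0,0.014,0.042]
}}

```text
clock: 20.35
tool_pos: [569.6, 235.8, 89.6]
ee_rot: [0.0, 1.0, -0.0, -0.0]
contact_force: [-0.5, 0.6, -2.0]
grip_width: 46.4
grip_force: 30.0
```

Threaded freely. Now down towards contact at about 61.

{"op": "drive_tool", "data": {
  "targets": [0,0,0,0,0,0.005,0.042,0,0,0,0,0,0.01,0.042,0,0,0,0,0,0.015,0.042,0,0,0,0,0,0.02,0.042,0,0,0,0,0,0.024,0.042]
}}

```text
clock: 20.85
tool_pos: [569.4, 235.8, 65.4]
ee_rot: [0.0, 1.0, -0.0, -0.0]
contact_force: [0.1, 0.1, -0.6]
grip_width: 46.3
grip_force: 30.0
```

{"op": "drive_tool", "data": {
  "targets": [0,0,0,0,0,0.001,0.042,0,0,0,0,0,0.002,0.042,0,0,0,0,0,0.003,0.042,0,0,0,0,0,0.004,0.042,0,0,0,0,0,0.005,0.042]
}}

```text
clock: 21.35
tool_pos: [569.8, 235.9, 61.2]
ee_rot: [-0.0, 1.0, -0.0, 0.0]
contact_force: [-0.5, -0.5, -1.5]
grip_width: 46.3
grip_force: 30.0
```

{"op": "drive_tool", "data": {
  "targets": [0,0,0,0,0,0.0007,0.042,0,0,0,0,0,0.0014,0.042,0,0,0,0,0,0.002,0.042,0,0,0,0,0,0.002,0.042]
}}

```text
clock: 21.75
tool_pos: [570.0, 236.0, 61.0]
ee_rot: [0.0, 1.0, -0.0, 0.0]
contact_force: [-5.4, -2.4, 11.4]
grip_width: 46.3
grip_force: 30.0
```

{"op": "drive_tool", "data": {
  "targets": [0,0,0,0,0,0.0005,0.042,0,0,0,0,0,0.001,0.042,0,0,0,0,0,0.001,0.042]
}}

```text
clock: 22.05
tool_pos: [570.0, 236.0, 61.0]
ee_rot: [0.0, 1.0, 0.0, 0.0]
contact_force: [-8.9, -2.4, 16.8]
grip_width: 46.6
grip_force: 30.0
```

{"op": "drive_tool", "data": {
  "targets": [0,0,0,0,0,-0.001,0.042,0,0,0,0,0,-0.0018,0.042,0,0,0,0,0,-0.0018,0.07,0,0,0,0,0,-0.0018,0.07,0,0,0,0,0,-0.0018,0.07]
}}

```text
clock: 22.55
tool_pos: [569.6, 235.9, 59.5]
ee_rot: [0.0, 1.0, -0.0, -0.0]
contact_force: [-0.3, 0.3, 0.3]
grip_width: 62.8
grip_force: 0.0
```

{"op": "drive_tool", "data": {
  "targets": [0,0,0,0,0,0,0.07,0,0,0,0,0,-0.02,0.07,0,0,0,0,0,-0.06,0.075,0,0,0,0,0,-0.11,0.075,0,0,0,0,0,-0.135,0.075]
}}

```text
clock: 23.05
tool_pos: [571.6, 236.5, 199.6]
ee_rot: [-0.001, 1.0, -0.0, 0.003]
contact_force: [1.0, -0.3, 1.0]
grip_width: 74.3
grip_force: 0.0
```

{"op": "drive_tool", "data": {
  "targets": [0,0,0,0.003,0.045,0,0.07,0,0,0,0.006,0.09,0,0.07,0,0,0,0.01,0.135,0,0.07,0,0,0,0.013,0.18,0,0.07,0,0,0,0.016,0.225,0,0.07]
}}

```text
clock: 23.55
tool_pos: [585.5, 9.2, 194.8]
ee_rot: [-0.0, 1.0, 0.0, 0.0]
contact_force: [0.5, -0.7, 0.1]
grip_width: 69.9
grip_force: 0.0
```

{"op": "drive_tool", "data": {
  "targets": [0,0,0,0.003,0.045,0,0.07,0,0,0,0.006,0.09,0,0.07,0,0,0,0.01,0.135,0,0.07,0,0,0,0.013,0.18,0,0.07,0,0,0,0.016,0.225,0,0.07]
}}

```text
clock: 24.05
tool_pos: [601.5, -216.0, 194.7]
ee_rot: [-0.0, 1.0, -0.0, 0.0]
contact_force: [0.4, 0.4, 0.6]
grip_width: 70.0
grip_force: 0.0
```

{"op": "drive_tool", "data": {
  "targets": [0,0,0,0.003,0.045,0,0.07,0,0,0,0.006,0.077,0,0.07,0,0,0,0.006,0.077,0,0.07,0,0,0,0.006,0.077,0,0.07,0,0,0,0.006,0.077,0,0.07]
}}

```text
clock: 24.55
tool_pos: [607.5, -290.0, 194.4]
ee_rot: [-0.0, 1.0, 0.0, -0.0]
contact_force: [0.7, 0.2, 0.7]
grip_width: 70.1
grip_force: 0.0
```

{"op": "drive_tool", "data": {
  "targets": [0,0,0,0,0,0,0.07,0,0,0,0,0,0,0.07,0,0,0,0,0,0,0.07,0,0,0,0,0,0,0.07]
}}

```text
clock: 24.95
tool_pos: [607.7, -290.6, 195.0]
ee_rot: [0.0, 1.0, 0.0, 0.0]
contact_force: [-0.7, 0.0, 0.3]
grip_width: 70.2
grip_force: 0.0
```

```bash
python3 - <<'E'
from h import *
w=snap("wrist"); st=w["st"]; print(st["tool_pos"],st["ee_rot"])
m=cv2.inRange(cv2.cvtColor(w["frame"],cv2.COLOR_RGB2HSV),(100,120,60),(120,255,255))
n,l,a,ce=cv2.connectedComponentsWithStats(m)
for i in range(1,n):
    if a[i][4]>200:
        c=cv2.findContours((l==i).astype(np.uint8),0,1)[0][0].reshape(-1,2)
        p,rad=circ(plane(w,c,12)); print(a[i],ce[i],p,rad,tool(st,[*p,21]))
E
```

```text
[ 607.74329461 -290.57409029  195.00469134] [5.06735657e-05 9.99999955e-01 2.88639055e-04 6.64512908e-05]
[ 320    0  145   47 3467] [410.74963946  15.76608018] [ 773.9961562  -348.06016921] 35.57742164998381 [166.196526    57.56440051 174.03261305]
[369  22  70  28 288] [402.26388889  35.56597222] [ 759.34405734 -356.27870571] 18.30658412763948 [151.53968528  65.77447737 174.03149793]
[ 300  189   47   46 1156] [322.99307958 212.05449827] [ 610.85876825 -291.43376001] 20.16310206266169 [  3.09185624   0.8438265  174.00519015]
```

{"op": "drive_tool", "data": {
  "targets": [0,0,0,0.0027,0.001,0.04,0.07,0,0,0,0.0027,0.001,0.08,0.07,0,0,0,0.0027,0.001,0.11,0.07,0,0,0,0.0027,0.001,0.135,0.07,0,0,0,0.0027,0.001,0.145,0.07]
}}

```text
clock: 25.5
tool_pos: [608.3, -290.9, 46.3]
ee_rot: [-0.001, 1.0, -0.0, -0.002]
contact_force: [-0.8, 0.9, -0.7]
grip_width: 70.0
grip_force: 0.0
```

{"op": "drive_tool", "data": {
  "targets": [0,0,0,0,0,0.004,0.07,0,0,0,0,0,0.01,0.07,0,0,0,0,0,0.018,0.07,0,0,0,0,0,0.026,0.07,0,0,0,0,0,0.026,0.07]
}}

```text
clock: 26.0
tool_pos: [609.7, -291.7, 22.8]
ee_rot: [-0.0, 1.0, -0.0, -0.001]
contact_force: [0.4, 0.2, 0.1]
grip_width: 69.8
grip_force: 0.0
```

{"op": "drive_tool", "data": {
  "targets": [0,0,0,0,0,0,0.07,0,0,0,0,0,0,0.07,0,0,0,0,0,0,0.07]
}}

```text
clock: 26.3
tool_pos: [610.6, -292.3, 24.4]
ee_rot: [0.0, 1.0, -0.0, 0.0]
contact_force: [-0.6, -0.1, -0.1]
grip_width: 70.2
grip_force: 0.0
```

{"op": "drive_tool", "data": {
  "targets": [0,0,0,0,0,0.003,0.07,0,0,0,0,0,0.003,0.055,0,0,0,0,0,0.003,0.036,0,0,0,0,0,0.003,0.036,0,0,0,0,0,0.003,0.036]
}}

```text
clock: 26.8
tool_pos: [610.3, -292.1, 20.9]
ee_rot: [0.0, 1.0, -0.0, 0.0]
contact_force: [0.7, -1.5, 0.4]
grip_width: 45.8
grip_force: 0.0
```

{"op": "drive_tool", "data": {
  "targets": [0,0,0,0,0,0,0.036,0,0,0,0,0,0,0.036,0,0,0,0,0,0,0.036,0,0,0,0,0,0,0.036]
}}

```text
clock: 27.2
tool_pos: [610.3, -292.1, 20.9]
ee_rot: [0.0, 1.0, -0.0, 0.0]
contact_force: [-0.4, -0.0, -0.2]
grip_width: 40.4
grip_force: 30.0
```

{"op": "drive_tool", "data": {
  "targets": [0,0,0,0,0,-0.02,0.036,0,0,0,0,0,-0.06,0.036,0,0,0,0,0,-0.105,0.036,0,0,0,0,0,-0.145,0.036,0,0,0,0,0,-0.17,0.036]
}}

```text
clock: 27.7
tool_pos: [611.4, -292.8, 195.0]
ee_rot: [0.001, 1.0, -0.0, 0.002]
contact_force: [1.0, 0.1, -0.8]
grip_width: 40.5
grip_force: 30.0
```

Held. I travel from (610.3, -292, 191) to (570, 235.8).

{"op": "drive_tool", "data": {
  "targets": [0,0,0,-0.003,-0.045,0,0.036,0,0,0,-0.006,-0.09,0,0.036,0,0,0,-0.01,-0.135,0,0.036,0,0,0,-0.014,-0.18,0,0.036,0,0,0,-0.018,-0.225,0,0.036]
}}

```text
clock: 28.2
tool_pos: [591.7, -65.4, 190.7]
ee_rot: [-0.0, 1.0, -0.0, -0.0]
contact_force: [0.3, -0.1, -1.1]
grip_width: 40.7
grip_force: 30.0
```

{"op": "drive_tool", "data": {
  "targets": [0,0,0,-0.003,-0.045,0,0.036,0,0,0,-0.006,-0.09,0,0.036,0,0,0,-0.01,-0.135,0,0.036,0,0,0,-0.014,-0.18,0,0.036,0,0,0,-0.017,-0.225,0,0.036]
}}

```text
clock: 28.7
tool_pos: [574.7, 159.7, 190.8]
ee_rot: [0.0, 1.0, -0.0, -0.0]
contact_force: [0.8, 0.6, -1.2]
grip_width: 40.2
grip_force: 30.0
```

{"op": "drive_tool", "data": {
  "targets": [0,0,0,-0.003,-0.045,0,0.036,0,0,0,-0.005,-0.07,0,0.036,0,0,0,-0.005,-0.078,0,0.036,0,0,0,-0.005,-0.078,0,0.036,0,0,0,-0.005,-0.078,0,0.036]
}}

```text
clock: 29.2
tool_pos: [570.5, 234.8, 190.6]
ee_rot: [0.0, 1.0, -0.0, -0.0]
contact_force: [0.6, -0.9, -1.5]
grip_width: 40.8
grip_force: 30.0
```

{"op": "drive_tool", "data": {
  "targets": [0,0,0,0,0,0,0.036,0,0,0,0,0,0,0.036,0,0,0,0,0,0,0.036,0,0,0,0,0,0,0.036,0,0,0,0,0,0,0.036]
}}

```text
clock: 29.7
tool_pos: [570.5, 235.6, 190.9]
ee_rot: [0.0, 1.0, -0.0, -0.0]
contact_force: [-0.1, -0.1, -1.3]
grip_width: 40.3
grip_force: 30.0
```

```bash
python3 - <<'E'
from h import *
w=snap("wrist"); st=w["st"]; print(st["tool_pos"],st["ee_rot"])
cv2.imwrite("pics/w4c.png",cv2.resize(w["frame"][170:350,230:410],None,fx=3,fy=3,interpolation=2)[:,:,::-1])
E
```

```text
[570.45684056 235.61593876 190.86631625] [ 1.44724051e-06  9.99999953e-01 -3.05614686e-04 -8.00331510e-06]
```

View pics/w4c.png

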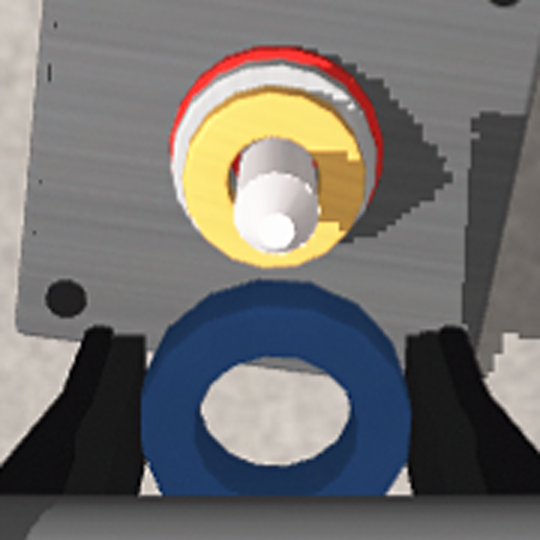

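The brass ring sits flat on the steel ring. The tip is at (323,247), and the collar bore lines up to within 0.5 mm. Lowering.

{"op": "drive_tool", "data": {
  "targets": [0,0,0,-0.0005,0,0.03,0.036,0,0,0,-0.0005,0,0.055,0.036,0,0,0,-0.0005,0,0.07,0.036,0,0,0,-0.0005,0,0.072,0.036,0,0,0,-0.0005,0,0.072,0.036]
}}

```text
clock: 30.25
tool_pos: [570.0, 235.9, 118.9]
ee_rot: [0.0, 1.0, -0.0, -0.0]
contact_force: [0.8, -0.7, -0.1]
grip_width: 40.5
grip_force: 30.0
```

{"op": "drive_tool", "data": {
  "targets": [0,0,0,0,0,0.003,0.036,0,0,0,0,0,0.006,0.036,0,0,0,0,0,0.009,0.036,0,0,0,0,0,0.012,0.036,0,0,0,0,0,0.015,0.036]
}}

```text
clock: 30.75
tool_pos: [570.0, 235.9, 103.8]
ee_rot: [-0.0, 1.0, -0.0, 0.0]
contact_force: [0.4, -0.0, -1.3]
grip_width: 40.7
grip_force: 30.0
```

{"op": "drive_tool", "data": {
  "targets": [0,0,0,0,0,0.003,0.036,0,0,0,0,0,0.006,0.036,0,0,0,0,0,0.009,0.036,0,0,0,0,0,0.012,0.036,0,0,0,0,0,0.014,0.036]
}}

```text
clock: 31.25
tool_pos: [569.8, 235.9, 89.4]
ee_rot: [0.0, 1.0, -0.0, -0.0]
contact_force: [0.0, -0.7, -1.3]
grip_width: 40.8
grip_force: 30.0
```

{"op": "drive_tool", "data": {
  "targets": [0,0,0,0,0,0.003,0.036,0,0,0,0,0,0.006,0.036,0,0,0,0,0,0.009,0.036,0,0,0,0,0,0.012,0.036,0,0,0,0,0,0.014,0.036]
}}

```text
clock: 31.75
tool_pos: [569.8, 235.8, 75.5]
ee_rot: [0.0, 1.0, -0.0, -0.0]
contact_force: [0.7, -0.7, -1.3]
grip_width: 40.4
grip_force: 30.0
```

{"op": "drive_tool", "data": {
  "targets": [0,0,0,0,0,0.001,0.036,0,0,0,0,0,0.002,0.036,0,0,0,0,0,0.003,0.036,0,0,0,0,0,0.004,0.036,0,0,0,0,0,0.004,0.036]
}}

```text
clock: 32.25
tool_pos: [570.1, 236.0, 72.8]
ee_rot: [-0.0, 1.0, -0.0, 0.0]
contact_force: [-2.4, -0.5, 4.2]
grip_width: 40.5
grip_force: 30.0
```

{"op": "drive_tool", "data": {
  "targets": [0,0,0,0,0,0.0005,0.036,0,0,0,0,0,0.001,0.036,0,0,0,0,0,0.001,0.036,0,0,0,0,0,0.001,0.036]
}}

```text
clock: 32.65
tool_pos: [570.3, 236.0, 72.7]
ee_rot: [-0.0, 1.0, -0.0, 0.0]
contact_force: [-4.4, -3.1, 10.5]
grip_width: 40.3
grip_force: 30.0
```

Resting hard at the fully home height (collar bottom at about 52). One more nudge, then unload, release and rise.

{"op": "drive_tool", "data": {
  "targets": [0,0,0,0,0,0.0005,0.036,0,0,0,0,0,0.001,0.036,0,0,0,0,0,0.001,0.036]
}}

```text
clock: 32.95
tool_pos: [570.4, 236.0, 72.7]
ee_rot: [0.0, 1.0, 0.0, 0.0]
contact_force: [-8.3, -2.2, 16.7]
grip_width: 40.2
grip_force: 30.0
```

{"op": "drive_tool", "data": {
  "targets": [0,0,0,0,0,-0.001,0.036,0,0,0,0,0,-0.002,0.036,0,0,0,0,0,-0.002,0.065,0,0,0,0,0,-0.002,0.065,0,0,0,0,0,-0.002,0.065]
}}

```text
clock: 33.45
tool_pos: [569.8, 235.9, 71.5]
ee_rot: [0.0, 1.0, -0.0, -0.0]
contact_force: [0.4, 0.5, 0.0]
grip_width: 57.1
grip_force: 0.0
```

{"op": "drive_tool", "data": {
  "targets": [0,0,0,0,0,0,0.065,0,0,0,0,0,-0.02,0.065,0,0,0,0,0,-0.06,0.065,0,0,0,0,0,-0.1,0.065,0,0,0,0,0,-0.125,0.065]
}}

```text
clock: 33.95
tool_pos: [571.1, 236.2, 200.2]
ee_rot: [-0.001, 1.0, -0.0, 0.002]
contact_force: [1.0, -0.0, 1.1]
grip_width: 65.0
grip_force: 0.0
```

{"op": "drive_tool", "data": {
  "targets": [0,0,0,-0.04,0,0,0.065,0,0,0,-0.08,0,0,0.065,0,0,0,-0.1,0,0,0.065,0,0,0,-0.1,0,0,0.065,0,0,0,-0.1,0,0,0.065]
}}

```text
clock: 34.45
tool_pos: [470.4, 236.1, 197.2]
ee_rot: [-0.0, 1.0, 0.0, 0.001]
contact_force: [-0.1, -0.0, -0.2]
grip_width: 65.1
grip_force: 0.0
```

```bash
python3 - <<'E'
from h import *
s=snap("scene"); w=snap("wrist")
a=cv2.resize(s["frame"][205:305,385:485],(400,400),interpolation=2); b=cv2.resize(w["frame"][60:260,220:420],(400,400),interpolation=2)
cv2.imwrite("pics/end.png",np.hstack([a,b])[:,:,::-1])
E
```

```text
(no output)
```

View pics/end.png

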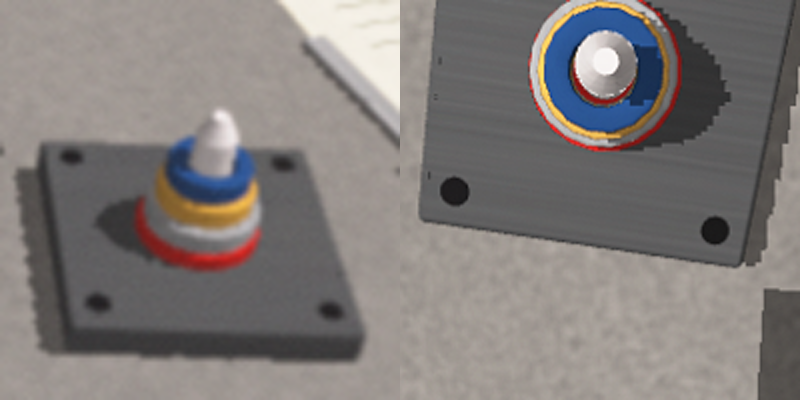

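The stack is red seat on the plate, then steel, brass and blue, with no gaps and nothing touching it. Handing in.

```bash
python3 -c "
from bench import r
print(r.sign_off())"
```

```text
the job is handed in; nothing more can be done
None
```

The job is handed in: steel, brass and blue are stacked in order on the post with the red seat pushed hard onto the plate, no gaps in the final pictures, the gripper clear, and about 34 s used.

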